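# Put the bead jar away in its push-latch case

## Robot

A 6-joint arm with a two-finger parallel gripper is mounted at the origin on the work surface. World frame = base frame: x ahead of the robot, y to its left, z up, the work surface at z = 0. Lengths are in m, angles in rad, forces in N, time in s.
With the tool pointing down it reaches from about 0.275 to 0.825 m from the base axis. Payload 4.9 kg.
Tool frame: the origin (TCP) lies between the finger pads; the fingertips stand tip_extent ahead of it and the grasp point (between the pads) is the TCP (tip_extent is the distance from the TCP to the fingertips, in m); z points along the fingers, y is the line along which they close (so a half turn about z gives the same grasp; the last joint's range is limited). The gripper opens to 85 mm and grips with 20 to 120 N. Pads are 22 mm wide; open, the fingers measure 114 mm over their backs; the gripper's body (76 mm by 85 mm) begins 54 mm behind the grasp point. The pads swing forward as they close: fully open they stand 13 mm farther back than shut.
Start: joints at [-1.254, 0.326, -0.193, 1.052, 0, 1.437], TCP at [0.24, -0.495, 0.25] pointing down, gripper open.
Joint ranges: [-2.65, 2.65], [-0.97, 1.79], [-1.3, 1.35], [-1.93, 2.1], [-1.47, 1.37], [-3.14, 3.14]. Speed limits (rad/s): [2.57, 2.57, 3.14, 3.14, 3.14, 3.14].

## Interface

Orientations are given as a 3x3 rotation matrix whose columns are the frame's x, y, z axes.
In Python, from bench import * gives the robot as it stands.
- The arm moves only by the shell command python3 -m crank 'ROWS' [OPENING] [FORCE]. ROWS is JSON, a list that holds one entry, the list of rows, each a list of 4 numbers: the shift along the tool's x, y, z in m, then the turn about the tool's z in rad. In form: [[[x, y, z, twist], ...]]. A call has 1 to 20 rows; each row is the pose to reach, as a shift and turn from the pose commanded when the call began, along the tool's axes at that moment; what a row does not reach only later rows make up. A row lasts 1/12 s, in which the tool goes at most 41.7 mm and 7.16 degrees, less where a joint would pass 70% of its speed; a pose out of reach is approached as far as the arm can. A call with a gripper value outside its range is refused whole. OPENING is the opening, from 0 (shut) to 1 (fully open), set as the call begins (- or left out, the last holds). The fingers move at their own pace and stop on an object; FORCE is the grip in N (left out, the last holds). Time passes only in rows, so rows that repeat a pose let the fingers close. It gives the time, the measured TCP pose, the force, the opening and the grip force at its end, in the units of the state.
- sense(): the state, without advancing time (a new reading comes with each control period).
- read_camera(name): name is "side" or "top"; returns the picture (420x560x3 uint8, red, green, blue); there is no depth.
- camera_params(name): a dict with "fx", "fy", "cx", "cy" (pixels), "rvec" (rotation vector, rad) and "tvec" (3), from world to camera coordinates, as OpenCV has them. Camera axes: x right, y down, z forward; pixel columns grow to the right and rows downward; lengths in m; the calibration is good to about 2 mm. A picture is of the moment at which its call begins. camera_params takes no time and is no camera call.
- job_done(): hands the job in; it is judged then, once.
Trained networks look in the newest picture that a camera, given by its name, has taken for a name from the list of things; names that differ only in an ending like _2 or _b are one class to them, and where a whole thing is asked for, a point or a joint stands for the part that bears it (a point fixed in the world has none). Each returns a list of dicts, best first, with "confidence" (0 to 1); they miss things now and then, are a little off and sometimes report something else, mostly with a low value. They report only what shows in the picture. A call takes as long as a camera call.
- spot_in(camera, query): "xy" ([column, row] in pixels, amid what is visible of it).
- silhouettes(camera, query): "mask" (420x560 bool, what is visible of it) and "xy" ([column, row] in pixels, amid what is visible of it).
- mark_of(camera, query): "xy" ([column, row] in pixels: a listed point, or the origin of a listed thing).
The state is a dict: "t": time; "q": joint angles; "joint_vel": joint speeds; "tau": joint torques, N m; "tool_pos": TCP position; "eef_rot": TCP orientation; "ft_force": force on the tool from outside, world axes, zero at the start; "ft_torque": the same for the moment, N m; "gripper_width": finger opening in m; "finger_force": force on a finger pad.
Only numpy, scipy, OpenCV 4.12 (cv2) and the standard library are available. Lean on these libraries where they do the work, as an engineer would, in place of code of your own. Each camera call takes 0.05 s, during which the arm holds its last target. There are 200 camera calls.

## Task

Put the bead jar with the teal cap away in the wooden case with the teal door. The door has no handle: press it in at its copper dot until the spring catch lets go and it swings open, then stand the jar upright on the floor of that case and leave the door open. Keep the orange-doored case shut.

Things in the scene. Friction and masses are not known exactly. Their poses are not given: they have to be found in the camera images.
- teal_case: Fixed wooden case with the teal door, 140 (x) by 150 (y) by 90 mm high, walls and floor 6 mm. Origin: centre of its underside; its x points from catch side (robot's side) to hinge side, z up. The door, flush in its top, has a copper dot 26 mm across at x -31, y 0, z 90 mm. Clear floor inside: x -46 to 64, y -69 to 69 at z 6 mm; in front of it a catch housing 50 mm high
- teal_door (a joint): Angle of the 122 x 134 mm door (rad): 0 shut, about 1.9 open, leaning back past upright; hinge along the case's y at x 63, z 90 mm. The dot resists with about 4 N; the catch lets go with the dot 2 to 3 mm down; hard stop at 7.5 mm. Then a damped spring lifts the door after the retreating finger and swings it fully open in about 2 s; it stays open
- orange_door (a joint): Angle of the door of the other case (same build, orange door): 0 shut; it must stay shut
- teal_jar_center (a point): Centre, half-way up, of the bead jar with the teal cap: an upright round jar 44 mm in diameter and 70 mm high, about 0.15 kg, standing on the bench (centre 35 mm up). A like jar with an orange cap is a bystander. z points up its axis

How it is judged:
By the outcome, as a careful person would: the job done as asked, in the order asked, and still so for the second after the job is handed in, with the robot touching nothing.
It also fails if it takes over 51 s, if anything falls off the work surface, if the arm or the gripper's body presses on something with over 40 N, if the wrist force passes 120 N, or if a joint passes its speed limit or range.

## Working session

There is one attempt and no reset: what is moved stays moved. The work goes in short steps, Python scripts to look and compute and a shell command to move; the robot and the scene stay as the last step left them, time stands still between calls to the robot, and variables do not carry over. Pictures are saved under pics/ and viewed, at most 10 in all, crops included, and the job is handed in when it is done.

```bash
mkdir -p pics; cat > h.py <<'E'
from bench import *
import numpy as np, cv2
def cam(n):
    p=camera_params(n); K=np.array([[p['fx'],0,p['cx']],[0,p['fy'],p['cy']],[0,0,1]],float)
    R=cv2.Rodrigues(np.array(p['rvec'],float))[0]; return K,R,np.array(p['tvec'],float).ravel()
def ray(n,xy):
    K,R,t=cam(n); d=R.T@np.linalg.inv(K)@np.array([xy[0],xy[1],1.]); return -R.T@t,d
def atz(n,xy,z):
    c,d=ray(n,xy); return c+d*(z-c[2])/d[2]
def proj(n,X):
    K,R,t=cam(n); q=K@(R@np.asarray(X,float)+t); return q[:2]/q[2]
def tri(xa,xb):
    c1,d1=ray('side',xa); c2,d2=ray('top',xb)
    s=np.linalg.lstsq(np.c_[d1,-d2],c2-c1,rcond=None)[0]
    a,b=c1+d1*s[0],c2+d2*s[1]; return (a+b)/2,np.linalg.norm(a-b)
E
python3 - <<'E'
from h import *
np.set_printoptions(precision=4,suppress=True)
ims=[read_camera(n) for n in('side','top')]
for n,i in zip(('side','top'),ims): cv2.imwrite(f'pics/{n}0.png',i[:,:,::-1])
for n in('side','top'):
    K,R,t=cam(n); print(n,'pos',-R.T@t)
    for q,z in(('teal_case',0),('teal_jar_center',.035),('orange_door',.09),('teal_door',.09)):
        for r in mark_of(n,q)[:2]: print(n,q,np.array(r['xy']),round(r['confidence'],2),atz(n,r['xy'],z))
s=sense();print({k:np.array(v) for k,v in s.items() if k in('t','tool_pos','eef_rot','gripper_width','ft_force')}); 
import bench; print([x for x in dir(bench) if 'tip' in x.lower()])
E
```

```text
side pos [ 0.5131 -0.72    0.9122]
side teal_case [297.5 255.1] 0.61 [ 0.5728 -0.1001  0.    ]
side teal_jar_center [258.8 336.5] 0.95 [ 0.4743 -0.3211  0.035 ]Traceback (most recent call last):
  File "<stdin>", line 8, in <module>
ValueError: it knows: teal_case, teal_jar_center
```

View pics/top0.png

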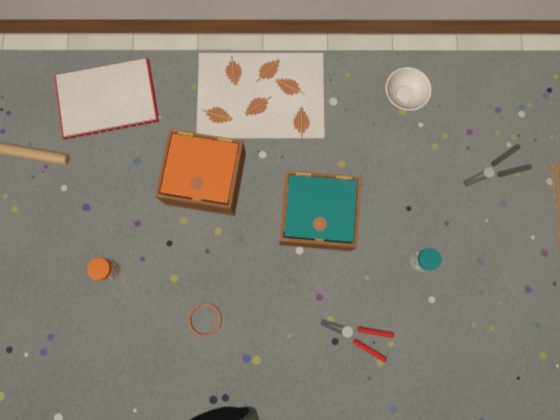

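View pics/side0.png

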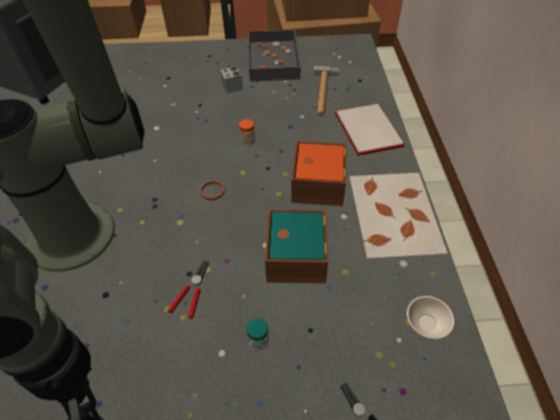

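The top view shows the teal door at about (321,209) with its dot at (320,224), the teal cap at (430,259), and the orange case at (201,170). In the side view the teal dot is at (284,234) and the teal cap at (257,328).

```bash
python3 - <<'E'
from h import *
np.set_printoptions(precision=4,suppress=True)
for n in('top','side'):
    for q,z in(('teal_case',0),('teal_jar_center',.035)):
        for r in mark_of(n,q)[:2]: print(n,q,np.array(r['xy']),round(r['confidence'],2),atz(n,r['xy'],z))
def blobs(n):
    im=cv2.imread(f'pics/{n}0.png'); h=cv2.cvtColor(im,cv2.COLOR_BGR2HSV)
    m=cv2.inRange(h,(78,90,40),(98,255,255)); k,l,s,c=cv2.connectedComponentsWithStats(m)
    o=sorted([i for i in range(1,k) if s[i,4]>80],key=lambda i:-s[i,4])[:2]
    for i in o: print(n,'teal',s[i],c[i])
    door=cv2.convexHull(cv2.findContours((l==o[0]).astype('u1'),0,2)[0][0])
    hole=np.zeros_like(m); cv2.fillConvexPoly(hole,door,255)
    hole=cv2.erode(hole,np.ones((5,5)))&~m
    k2,l2,s2,c2=cv2.connectedComponentsWithStats(hole); j=1+np.argmax(s2[1:,4])
    print(n,'dot',s2[j],c2[j]); return door,c2[j],c[o[1]]
D=blobs('top');S=blobs('side')
print('dot tri',tri(S[1],D[1]),'dot at z.09',atz('top',D[1],.09),atz('side',S[1],.09))
print('cap tri',tri(S[2],D[2]),atz('top',D[2],.07))
for n,d in(('top',D[0]),('side',S[0])):
    P=np.array([atz(n,p[0],.09)[:2] for p in d],'f4'); r=cv2.minAreaRect(P); print(n,'door rect',r)
s=sense()
for k in('t','tool_pos','eef_rot','gripper_width','ft_force'):print(k,np.array(s[k]))
import bench; print([(x,getattr(bench,x)) for x in dir(bench) if 'tip' in x.lower()],s.keys())
E
```

```text
top teal_case [317.9 215.4] 0.73 [ 0.5682 -0.1049  0.    ]
top teal_jar_center [422.5 257.2] 0.86 [ 0.4764 -0.3125  0.035 ]
side teal_case [297.5 255.1] 0.61 [ 0.5728 -0.1001  0.    ]
side teal_jar_center [258.8 336.5] 0.95 [ 0.4743 -0.3211  0.035 ]
top teal [ 284  175   73   67 4062] [320.5618 207.6782]
top teal [418 248  24  22 408] [429.2917 258.9044]
top dot [313 217  14  14 165] [319.5212 223.5394]
side teal [ 269  212   55   47 2334] [297.0463 235.6302]
side teal [247 318  21  23 371] [256.8275 328.7332]
side dot [277 229  13  10 103] [282.9515 233.6505]
dot tri (array([ 0.5378, -0.1002,  0.0907]), np.float64(0.0008267674081160236)) dot at z.09 [ 0.5375 -0.1003  0.09  ] [ 0.5382 -0.0996  0.09  ]
cap tri (array([ 0.4714, -0.3171,  0.0632]), np.float64(0.0009953756611020342)) [ 0.4705 -0.315   0.07  ]
top door rect ((0.5684967041015625, -0.10267827659845352), (0.1330767720937729, 0.12294138222932816), 84.92748260498047)
side door rect ((0.5692532062530518, -0.10327351838350296), (0.13253383338451385, 0.12188257277011871), 85.02436828613281)
t 0.4
tool_pos [ 0.2396 -0.495   0.2501]
eef_rot [[ 0.9001  0.4357 -0.0001]
 [ 0.4357 -0.9001  0.0003]
 [ 0.0001 -0.0003 -1.    ]]
gripper_width 0.08569903767455701
ft_force [ 0.3182 -1.0526 -0.8844]
[('tip_extent', 0.019)] dict_keys(['t', 'q', 'joint_vel', 'tau', 'tool_pos', 'eef_rot', 'ft_force', 'ft_torque', 'finger_force', 'gripper_width'])
```

```bash
python3 -m crank '[[[0.02,-0.01,0,0],[0.05,-0.026,0,0.1],[0.085,-0.044,0,0.2],[0.12,-0.061,0,0.3],[0.155,-0.079,0,0.4],[0.19,-0.097,0,0.5],[0.225,-0.115,0,0.538],[0.26,-0.133,0,0.538],[0.295,-0.151,0.01,0.538],[0.33,-0.169,0.03,0.538],[0.365,-0.187,0.05,0.538],[0.4,-0.205,0.07,0.538],[0.425,-0.218,0.09,0.538],[0.4404,-0.2254,0.105,0.538],[0.4404,-0.2254,0.115,0.538],[0.4404,-0.2254,0.115,0.538],[0.4404,-0.2254,0.115,0.538],[0.4404,-0.2254,0.115,0.538]]]' 0 40
```

```text
t: 1.9
tool_pos: [0.5378, -0.1015, 0.1362]
eef_rot: [[0.996, -0.089, 0.001], [-0.089, -0.996, -0.001], [0.001, 0.001, -1.0]]
ft_force: [0.2, 0.8, -0.4]
gripper_width: -0.0002
finger_force: 0.0
```

```bash
python3 -m crank '[[[0,-0.001,0.01,0],[0,-0.001,0.02,0],[0,-0.001,0.024,0],[0,-0.001,0.027,0],[0,-0.001,0.029,0],[0,-0.001,0.03,0],[0,-0.001,0.031,0],[0,-0.001,0.0315,0],[0,-0.001,0.0315,0]]]'
```

```text
t: 2.65
tool_pos: [0.5377, -0.0994, 0.1038]
eef_rot: [[0.996, -0.087, -0.0], [-0.087, -0.996, -0.0], [-0.0, 0.0, -1.0]]
ft_force: [-2.4, -2.1, 3.7]
gripper_width: 0.0002
finger_force: 1.9
```

```bash
python3 -m crank '[[[0,0,0.001,0],[0,0,-0.01,0],[-0.005,0,-0.03,0],[-0.025,0,-0.055,0],[-0.05,0.01,-0.08,0],[-0.065,0.04,-0.1,0],[-0.065,0.08,-0.12,0],[-0.065,0.12,-0.12,0],[-0.065,0.155,-0.12,0],[-0.065,0.19,-0.12,0],[-0.065,0.217,-0.12,0],[-0.065,0.217,-0.12,0],[-0.065,0.217,-0.12,0]]]' 1
python3 - <<'E'
from h import *
cv2.imwrite('pics/side1.png',read_camera('side')[:,:,::-1])
for n in('side','top'):
    for r in mark_of(n,'teal_jar_center')[:1] if n=='side' or not read_camera('top') is None else []: print(n,r['xy'],r['confidence'],atz(n,r['xy'],.035))
E
```

```text
t: 3.73
tool_pos: [0.4546, -0.3111, 0.2234]
eef_rot: [[0.996, -0.089, 0.001], [-0.089, -0.996, 0.0], [0.001, -0.001, -1.0]]
ft_force: [0.2, 0.4, 0.3]
gripper_width: 0.0854
finger_force: 0.0
side [259.2, 335.2] 0.61 [ 0.47519574 -0.31833315  0.035     ]
top [422.7, 255.8] 0.7 [ 0.47927655 -0.31309912  0.035     ]
```

View pics/side1.png

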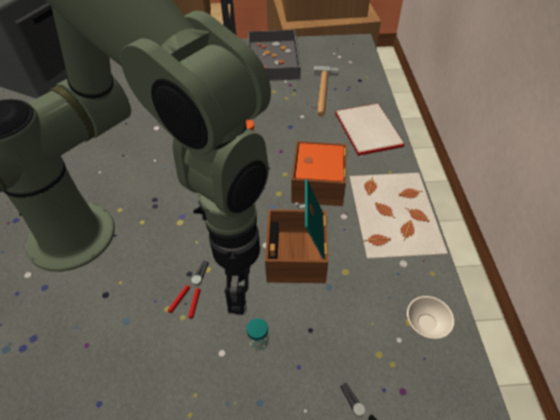

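The door has released and is swinging open (about (315,220)). The orange door is shut and the jar is untouched at (257,330).

```bash
python3 -m crank '[[[0.01,0.002,0.01,0],[0.0185,0.0044,0.03,0],[0.0185,0.0044,0.06,0],[0.0185,0.0044,0.09,0],[0.0185,0.0044,0.115,0],[0.0185,0.0044,0.135,0],[0.0185,0.0044,0.15,0],[0.0185,0.0044,0.162,0],[0.0185,0.0044,0.17,0],[0.0185,0.0044,0.174,0],[0.0185,0.0044,0.174,0],[0.0185,0.0044,0.174,0]]]'
python3 -m crank '[[[0,0,0,0],[0,0,0,0],[0,0,0,0],[0,0,0,0],[0,0,0,0],[0,0,0,0],[0,0,0,0],[0,0,0,0],[0,0,0,0],[0,0,0,0]]]' 0 35
```

```text
t: 4.93
tool_pos: [0.4728, -0.3157, 0.0503]
eef_rot: [[0.996, -0.086, 0.001], [-0.086, -0.996, -0.0], [0.001, 0.0, -1.0]]
ft_force: [-0.6, -0.2, 0.6]
gripper_width: 0.0853
finger_force: 0.0
t: 5.77
tool_pos: [0.4726, -0.3162, 0.0505]
eef_rot: [[0.996, -0.087, 0.001], [-0.087, -0.996, -0.001], [0.001, 0.001, -1.0]]
ft_force: [-1.0, -0.2, 5.9]
gripper_width: 0.0432
finger_force: 35.1
```

```bash
python3 -m crank '[[[0,0,-0.005,0],[0,0,-0.015,0],[0,0,-0.035,0],[0,0,-0.06,0],[0,0,-0.09,0],[0.005,-0.01,-0.115,0],[0.012,-0.03,-0.13,0],[0.022,-0.055,-0.13,0],[0.032,-0.085,-0.13,0],[0.043,-0.115,-0.13,0],[0.054,-0.145,-0.13,0],[0.064,-0.172,-0.13,0],[0.072,-0.195,-0.13,0],[0.078,-0.21,-0.13,0],[0.081,-0.218,-0.13,0],[0.0822,-0.2208,-0.13,0],[0.0822,-0.2208,-0.13,0],[0.0822,-0.2208,-0.13,0]]]'
python3 - <<'E'
from h import *
im=[read_camera(n)[:,:,::-1] for n in('side','top')]
a=[cv2.resize(i,(400,400)) for i in(im[0][130:330,190:390],im[1][120:320,220:420])]
cv2.imwrite('pics/b2.png',np.hstack(a))
for n in('side','top'):
    for r in mark_of(n,'teal_jar_center')[:1]: print(n,r['xy'],r['confidence'],proj(n,np.array(sense()['tool_pos'])-[0,0,.0155]))
    for r in mark_of(n,'teal_case')[:1]: print(n,r['xy'],atz(n,r['xy'],0))
E
```

```text
t: 7.27
tool_pos: [0.5731, -0.1038, 0.1798]
eef_rot: [[0.996, -0.088, -0.0], [-0.088, -0.996, -0.0], [-0.0, 0.0, -1.0]]
ft_force: [0.0, 0.0, -0.6]
gripper_width: 0.0434
finger_force: 36.0
side [298.2, 215.9] 0.79 [298.60692226 213.79970907]
side [298.0, 255.7] [ 0.57391804 -0.10198762  0.        ]
```

View pics/b2.png

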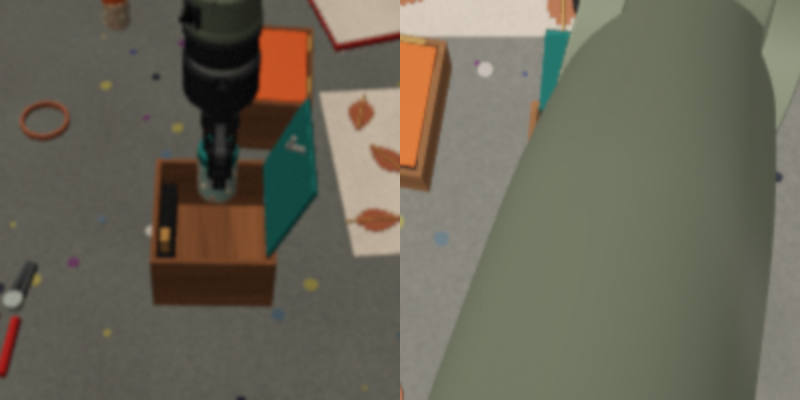

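The jar hangs upright in the fingers over the open case (left crop, jar at about (215,180)), clear of the walls, and the door is fully open. In the top view the arm hides the jar and case.

```bash
python3 -m crank '[[[0,0,0.01,0],[0,0,0.03,0],[0,0,0.055,0],[0,0,0.075,0],[0,0,0.09,0],[0,0,0.1,0],[0,0,0.107,0],[0,0,0.112,0],[0,0,0.116,0],[0,0,0.118,0],[0,0,0.118,0]]]'
python3 -m crank '[[[0,0,0.001,0],[0,0,0.002,0],[0,0,0.003,0],[0,0,0.003,0]]]'
```

```text
t: 8.48
tool_pos: [0.5737, -0.1031, 0.0619]
eef_rot: [[0.996, -0.087, 0.0], [-0.087, -0.996, -0.0], [0.0, 0.0, -1.0]]
ft_force: [-0.6, 0.9, -1.8]
gripper_width: 0.043
finger_force: 36.0
t: 8.82
tool_pos: [0.5735, -0.103, 0.0589]
eef_rot: [[0.996, -0.087, 0.0], [-0.087, -0.996, -0.0], [0.0, 0.0, -1.0]]
ft_force: [0.2, 0.2, -1.5]
gripper_width: 0.043
finger_force: 36.0
```

```bash
python3 -m crank '[[[0,0,0.001,0],[0,0,0.0015,0],[0,0,0.002,0],[0,0,0.0025,0],[0,0,0.0025,0]]]'
```

```text
t: 9.23
tool_pos: [0.5735, -0.103, 0.0566]
eef_rot: [[0.996, -0.087, 0.0], [-0.087, -0.996, -0.0], [0.0, 0.0, -1.0]]
ft_force: [-0.7, -0.5, 2.6]
gripper_width: 0.0434
finger_force: 36.3
```

Contact with the floor (+4 N). Release gently, then retreat straight up.

```bash
python3 -m crank '[[[0,0,0,0],[0,0,0,0],[0,0,0,0],[0,0,0,0],[0,0,0,0],[0,0,0,0]]]' 0.85
python3 -m crank '[[[0,0,-0.005,0],[0,0,-0.015,0],[0,0,-0.035,0],[0,0,-0.06,0],[0,0,-0.09,0],[0,0,-0.12,0],[-0.01,0,-0.15,0],[-0.03,0.03,-0.18,0],[-0.06,0.065,-0.19,0],[-0.08,0.1,-0.19,0],[-0.09,0.135,-0.19,0],[-0.1,0.17,-0.19,0],[-0.1,0.205,-0.19,0],[-0.1,0.24,-0.19,0],[-0.1,0.27,-0.19,0],[-0.1,0.29,-0.19,0],[-0.1,0.29,-0.19,0]]]'
python3 - <<'E'
from h import *
im=[read_camera(n)[:,:,::-1] for n in('side','top')]
a=[cv2.resize(i,(400,400)) for i in(im[0][130:330,190:390],im[1][120:320,150:350])]
cv2.imwrite('pics/b3.png',np.hstack(a))
x={}
for n in('side','top'):
    for r in mark_of(n,'teal_jar_center')[:1]: x[n]=r['xy'];print(n,r['xy'],r['confidence'],atz(n,r['xy'],.041))
if len(x)==2: print(tri(x['side'],x['top']))
E
```

```text
t: 9.73
tool_pos: [0.5735, -0.103, 0.0563]
eef_rot: [[0.996, -0.087, -0.0], [-0.087, -0.996, -0.0], [-0.0, 0.0, -1.0]]
ft_force: [-0.4, -0.5, 0.0]
gripper_width: 0.0727
finger_force: 0.0
t: 11.15
tool_pos: [0.4479, -0.3875, 0.2471]
eef_rot: [[0.996, -0.092, 0.001], [-0.092, -0.996, -0.003], [0.001, 0.003, -1.0]]
ft_force: [0.9, -0.4, 1.1]
gripper_width: 0.0725
finger_force: 0.0
side [301.0, 247.1] 0.59 [ 0.5802968  -0.10565921  0.041     ]
top [319.4, 206.8] 0.79 [ 0.57932595 -0.10485772  0.041     ]
(array([ 0.57997257, -0.10491319,  0.03979268]), np.float64(0.0008432562853795856))
```

View pics/b3.png

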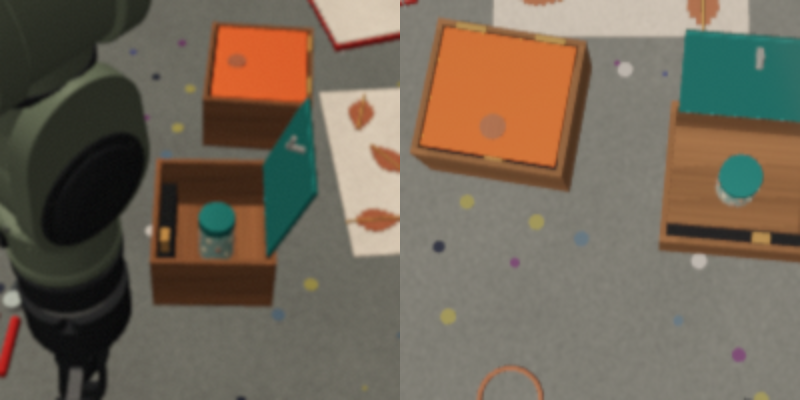

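The jar stands upright on the case floor (left crop (217,230), right crop (740,180)). The teal door is open, the orange door is shut and the robot is clear.

```bash
python3 -c "
from bench import *
print(job_done())"
```

```text
the job is handed in; nothing more can be done
None
```

The teal-capped jar stands upright on the floor of the teal case with its door open, the orange case stayed shut, and I handed the job in at about 11 s of the 51 s allowed.

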